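# Roll a mortar cylinder onto the scribed line of the test plate

### The arm

A 6-joint arm with a two-finger parallel gripper is mounted at the origin on the work surface. World frame = base frame: x ahead of the robot, y to its left, z up, the work surface at z = 0. Lengths are in m, angles in rad, forces in N, time in s.
With the tool pointing down it reaches from about 0.35 to 0.975 m from the base axis. Payload 4.9 kg.
Tool frame: the origin (TCP) lies on the mounting face of the last link; the fingertips stand 173 mm ahead of it and the grasp point (between the pads) lies 155 mm ahead of it (tcp_to_grasp is the distance from the TCP to the grasp point, in m); z points along the fingers, y is the line along which they close (so a half turn about z gives the same grasp; the last joint's range is limited). The gripper opens to 85 mm and grips with 20 to 120 N. Pads are 22 mm wide; open, the fingers measure 114 mm over their backs; the gripper's body (76 mm by 85 mm) begins 54 mm behind the grasp point. The pads swing forward as they close: fully open they stand 13 mm farther back than shut.
Start: joints at [-0.119, 0.053, 1.613, -0, 1.476, -0.119], TCP at [0.625, 0, 0.405] pointing down, gripper open.
Joint ranges: [-3.01, 3.01], [-1.01, 2.22], [0.06, 2.58], [-1.02, 4.17], [0.09, 2.62], [-3.14, 3.14]. Speed limits (rad/s): [2.57, 2.57, 3.14, 3.14, 3.14, 3.14].

### API

Orientations are given as a rotation vector (axis times angle).
In Python, from station import get_obs, get_image, calibration, finish_job, tcp_to_grasp gives the robot as it stands. The module is installed in compiled form; this text tells all that it offers.
- The arm moves only by the tool arm_command, never from a script. Its argument "plan" is a list that holds one entry, the list of rows, each a list of 6 numbers: the shift along the tool's x, y, z in cm, then the turn, a rotation vector about the tool's x, y, z in rad. A call has 1 to 12 rows; each row is the pose to reach, as a shift and turn from the pose commanded when the call began, along the tool's axes at that moment; what a row does not reach only later rows make up. A row lasts 1/12 s, in which the tool goes at most 41.7 mm and 7.16 degrees, less where a joint would pass 70% of its speed; a pose out of reach is approached as far as the arm can. A call with a gripper value outside its range is refused whole. "gripper" is the closure, from -1 (fully open) to 1 (shut), set as the call begins (left out, the last holds). The fingers move at their own pace and stop on an object; "force" is the grip in N (left out, the last holds). Time passes only in rows, so rows that repeat a pose let the fingers close. It gives the time, the measured TCP pose, the force, the opening and the grip force at its end, in the units of the state.
- get_obs(): the state, without advancing time (a new reading comes with each control period).
- get_image(name): name is "scene" or "side" or "wrist"; returns (picture, depth): 480x640x3 uint8, blue, green, red; 480x640 float32, m along the optical axis (not along the pixel's ray), 0 where there is no reading.
- calibration(name): a dict with "fx", "fy", "cx", "cy" (pixels), "pose" (4x4, takes a point from camera to world coordinates). Camera axes: x right, y up, looking along -z (the intrinsics and any distortion apply to the point x, -y, -z); pixel columns grow to the right and rows downward; lengths in m; the calibration is good to about 2 mm. A picture is of the moment at which its call begins: read the wrist's pose just before it. calibration takes no time and is no camera call; for the wrist camera it gives the pose at the moment of the call.
- finish_job(): hands the job in; it is judged then, once.
The state is a dict: "t": time; "q": joint angles; "dq": joint speeds; "effort": joint torques, N m; "tool_pos": TCP position; "tool_rot": TCP orientation; "contact_force": force on the tool from outside, world axes, zero at the start; "wrist_torque": the same for the moment, N m; "opening": finger opening in m; "grip_force": force on a finger pad.
Only numpy, scipy, OpenCV 4.12 (cv2) and the standard library are available. Lean on these libraries where they do the work, as an engineer would, in place of code of your own. Each camera call takes 0.05 s, during which the arm holds its last target. There are 200 camera calls.

### The job

A mortar test cylinder lies on the bare steel plate, off to one side of the dark line scribed across the plate's middle. Push it sideways with the fingertips, best high on its side, so that it rolls across the plate until it rests right on the line, lying along it, with the line running under the middle of the cylinder and showing at both ends; then take the hand away. Roll it, do not pick it up, and leave the two tins and the other, upright cylinder where they stand.

Things in the scene. Friction and masses are not known exactly. Their poses are not given: they have to be found in the camera images.
- specimen: Grey mortar cylinder lying on the plate: diameter 50 mm, length 100 mm, about 0.4 kg. Origin at its centre (25 mm above the plate); x is its axis, y and z turn as it rolls. Starts 95 to 125 mm to one side of the line (+y or -y of line), nearly parallel to it (4 degrees); it rolls square to its own axis. Pushed at or just above mid-height it rolls ahead of the fingers (friction about 0.35); let go at 50 mm/s it stops in a few mm.
- line (a point): Middle of the scribed line, on the top face of the plate. The line is dark, 3 mm wide and 190 mm long, flush, and runs along this frame's x axis; z is up; the cylinder has to be rolled along y. The plate is fixed to the bench: 220 mm along x, 380 mm along y, 10 mm thick, the line in its middle.
- tin: Closed aluminium moisture tin, diameter 61 mm, 42 mm high, loose, standing on the plate 95 to 125 mm from the line, on the other side from the cylinder. Origin at the centre of its underside. Not to be disturbed.
- tin_small: Smaller closed aluminium tin, diameter 47 mm, 35 mm high, loose on the bench just beyond the plate. Origin at the centre of its underside. Not to be disturbed.
- upright: A second mortar cylinder, the same size, standing upright (100 mm tall) on the bench just beyond the plate. Origin at the centre of its underside. Not to be disturbed.

How it is judged:
By the outcome, as a careful person would: the job done as asked, in the order asked, and still so for the second after the job is handed in, with the robot touching nothing.
It also fails if it takes over 48 s, if anything falls off the work surface, if the arm or the gripper's body presses on something with over 40 N, if the wrist force passes 120 N, or if a joint passes its speed limit or range.

## Working session

There is one attempt and no reset: what is moved stays moved. The work goes in short steps, Python scripts to look and compute and a tool call to move; the robot and the scene stay as the last step left them, time stands still between calls to the robot, and variables do not carry over. Pictures are saved under pics/ and viewed, at most 10 in all, crops included, and the job is handed in when it is done.

Besides the shell and the picture viewer there is one more tool, called as name([rows], argument=value, ...), one row to a line, values as JSON. arm_command: Moves the arm, as the interface text tells. Its arguments: {"type":"object","properties":{"plan":{"type":"array"},"gripper":{"type":"number"},"force":{"type":"number"}},"required":["plan"]}

```bash
mkdir -p pics
cat > h.py <<'E'
import numpy as np, cv2
from station import *
def pts(name,d=None):
    c=calibration(name); im,dep=get_image(name)
    v,u=np.mgrid[0:480,0:640]
    P=np.stack([(u-c['cx'])/c['fx']*dep,-(v-c['cy'])/c['fy']*dep,-dep],-1)
    W=P@c['pose'][:3,:3].T+c['pose'][:3,3]; W[dep==0]=np.nan
    return im,W,c
def ray(c,u,v,z):
    d=c['pose'][:3,:3]@np.array([(u-c['cx'])/c['fx'],-(v-c['cy'])/c['fy'],-1]); o=c['pose'][:3,3]
    return o+d*(z-o[2])/d[2]
E
python3 - <<'E'
from h import *
o=get_obs(); print(o['t'],o['tool_pos'],o['tool_rot'],o['opening'])
for n in ('scene','side','wrist'):
    im,W,c=pts(n); cv2.imwrite(f'pics/{n}0.png',im); np.save(n+'0.npy',W)
    print(n,{k:np.round(v,3).tolist() if k=='pose' else v for k,v in c.items()})
E
```

```text
0.0 [6.24731167e-01 5.90794669e-05 4.03457013e-01] [-2.22023410e+00 -2.22037467e+00  1.94294526e-03] 0.08548266878873884
scene {'fx': 497.89935427867266, 'fy': 497.89935427867266, 'cx': 311.8891702280516, 'cy': 242.7995565124709, 'pose': [[0.311, -0.828, 0.467, 1.019], [0.95, 0.278, -0.141, -0.082], [-0.013, 0.488, 0.873, 0.767], [0.0, 0.0, 0.0, 1.0]]}
side {'fx': 540.160553916448, 'fy': 540.160553916448, 'cx': 325.0659848937602, 'cy': 233.0265040574767, 'pose': [[-0.787, 0.436, -0.437, 0.299], [-0.617, -0.536, 0.576, 0.481], [0.016, 0.723, 0.691, 0.619], [0.0, 0.0, 0.0, 1.0]]}
wrist {'fx': 352.65197542799797, 'fy': 352.65197542799797, 'cx': 318.6054333526681, 'cy': 234.54999539582394, 'pose': [[1.0, -0.001, 0.002, 0.625], [0.0, 0.964, 0.267, 0.067], [-0.002, -0.267, 0.964, 0.374], [0.0, 0.0, 0.0, 1.0]]}
```

View pics/scene0.png

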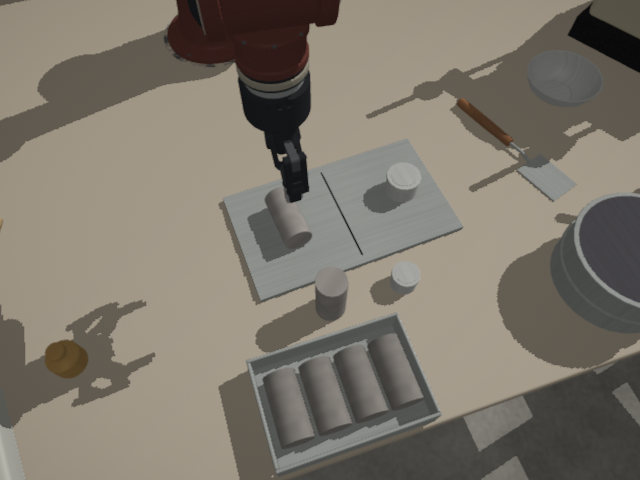

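View pics/side0.png

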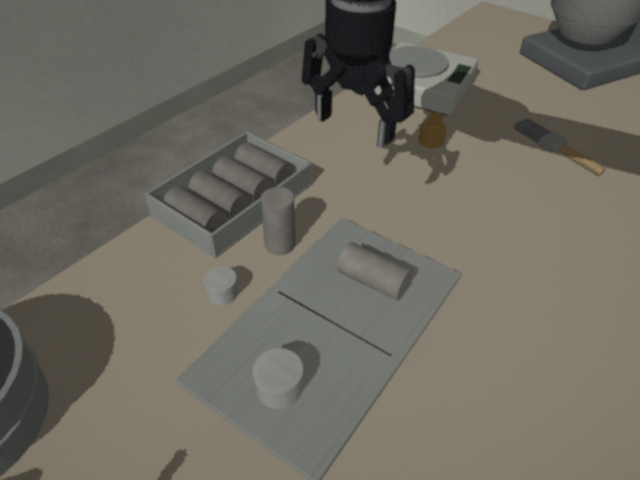

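View pics/wrist0.png

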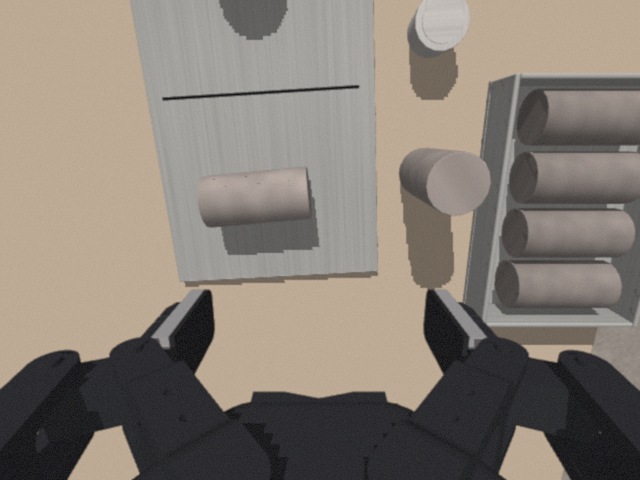

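The wrist view shows the cylinder at about (255,195) and the line from (163,98) to (358,87), with the upright near (445,180). The scene view has the line from (322,172) to (361,253), with the cylinder at (288,216). In the side view the line runs (279,292)–(390,354) and the tin is at (278,380).

```bash
cat >> h.py <<'E'
from scipy.optimize import least_squares
def lineends(im,box,c,z):
    x0,y0,x1,y1=box; g=cv2.cvtColor(im,cv2.COLOR_BGR2GRAY)[y0:y1,x0:x1]
    bg=cv2.medianBlur(g,21); m=((bg.astype(int)-g)>22).astype(np.uint8)
    n,l,s,_=cv2.connectedComponentsWithStats(m); best=None
    k=max(range(1,n),key=lambda k:np.hypot(s[k,2],s[k,3]))
    v,u=np.where(l==k); p=np.stack([u+x0,v+y0],1).astype(np.float32)
    vx,vy,a,b=cv2.fitLine(p,cv2.DIST_L2,0,.01,.01).ravel()
    t=(p-[a,b])@[vx,vy]
    return [(a+vx*q,b+vy*q) for q in (t.min(),t.max())]
def cyl(W,cx,cy,zp,r=.08,yr=.05):
    m=(abs(W[...,0]-cx)<r)&(abs(W[...,1]-cy)<yr)&(W[...,2]>zp+.012)&(W[...,2]<zp+.06)
    P=W[m]
    def f(p):
        d=np.array([np.cos(p[3]),np.sin(p[3]),0]); q=P-[p[0]*0+cx,p[1],p[2]]; 
        return np.linalg.norm(np.cross(q,d),axis=1)-.025
    s=least_squares(lambda p:f([0,p[0],p[1],p[2]]),[cy,zp+.025,0],loss='soft_l1',f_scale=.002)
    y,z,a=s.x; d=np.array([np.cos(a),np.sin(a)]); t=(P[abs(f([0,y,z,a]))<.004][:,:2]-[cx,y])@d
    lo,hi=np.percentile(t,[.5,99.5]); mid=np.array([cx,y])+d*(lo+hi)/2
    return mid,z,np.degrees(a),hi-lo,len(P)
E
python3 - <<'E'
from h import *
R={}
for n,b in (('wrist',(150,70,372,115)),('scene',(308,160,375,265)),('side',(262,280,405,365))):
    im=cv2.imread(f'pics/{n}0.png'); W=np.load(n+'0.npy'); c=calibration(n)
    e=lineends(im,b,c,.01); p=np.array([ray(c,*q,.01) for q in e]); p=p[np.argsort(p[:,0])]; R[n]=(e,c)
    d=p[1]-p[0]; print(n,np.round(e,1).tolist(),'mid',p.mean(0).round(4),'len',np.linalg.norm(d).round(4),'deg',np.degrees(np.arctan2(d[1],d[0])).round(2))
    u,v=np.mean(e,0).astype(int); print(' depth z',np.nanmedian(W[v-8:v+9,u-8:u+9,2]))
    d0=p.mean(0); print(' cyl',cyl(W,d0[0],d0[1]-.11,.01))
# triangulated line mid
A=np.zeros((3,3));bb=np.zeros(3)
for n,(e,c) in R.items():
    u,v=np.mean(e,0); d=c['pose'][:3,:3]@np.array([(u-c['cx'])/c['fx'],-(v-c['cy'])/c['fy'],-1]); d/=np.linalg.norm(d); M=np.eye(3)-np.outer(d,d); A+=M; bb+=M@c['pose'][:3,3]
print('tri',np.linalg.solve(A,bb))
W=np.concatenate([np.load(n+'0.npy').reshape(-1,3) for n in ('scene','side')])
for nm,z0,z1 in (('up',.085,.11),('tins',.03,.06)):
    m=(W[:,2]>z0)&(W[:,2]<z1)&(W[:,0]>.4)&(W[:,0]<.76)&(abs(W[:,1])<.3)
    g=np.zeros((600,400),np.uint8); ij=((W[m][:,:2]-[.4,-.3])*1000).astype(int); g[ij[:,1],ij[:,0]]=1
    g=cv2.morphologyEx(g,cv2.MORPH_CLOSE,np.ones((7,7)))
    n,l,s,ce=cv2.connectedComponentsWithStats(g)
    for k in range(1,n):
        if s[k,4]>300: print(nm,(ce[k]/1000+[.4,-.3]).round(3),s[k,2:4])
E
```

```text
wrist [[161.89999389648438, 98.5], [359.1000061035156, 86.0]] mid [0.5678 0.1081 0.01  ] len 0.191 deg 3.36
 depth z 0.011319711022900747
 cyl (array([0.56515554, 0.01074088]), np.float64(0.03597311423283642), np.float64(5.312607712552986), np.float64(0.09897099728309666), 5730)
scene [[320.6000061035156, 172.1999969482422], [361.70001220703125, 254.10000610351562]] mid [0.5679 0.1086 0.01  ] len 0.1889 deg 3.39
 depth z 0.008843905998382029
 cyl (array([0.56418259, 0.01140657]), np.float64(0.03349355671027155), np.float64(5.343816691121032), np.float64(0.10021414153352154), 1552)
side [[277.8999938964844, 291.1000061035156], [390.79998779296875, 355.29998779296875]] mid [0.5674 0.1089 0.01  ] len 0.1898 deg 3.39
 depth z 0.009278011253903373
 cyl (array([0.56352219, 0.0114087 ]), np.float64(0.033895555426941844), np.float64(5.3156801098024875), np.float64(0.09942078903589663), 2419)
tri [0.56698694 0.10825854 0.00454975]
up [0.73  0.033] [53 52]
tins [0.563 0.012] [106  61]
tins [0.728 0.04 ] [53 51]
tins [0.728 0.162] [49 49]
tins [0.556 0.23 ] [63 63]
```

arm_command([
  [[-2, -2.5, 2, 0, 0, -0.02], [-4, -5, 6, 0, 0, -0.04], [-4.5, -5.8, 9, 0, 0, -0.059], [-4.5, -5.8, 12, 0, 0, -0.059], [-4.5, -5.8, 15, 0, 0, -0.059], [-4.5, -5.8, 17, 0, 0, -0.059], [-4.5, -5.8, 17, 0, 0, -0.059], [-4.5, -5.8, 17, 0, 0, -0.059]],
], gripper=-0.4)

```text
t: 0.82
tool_pos: [0.5664, -0.0449, 0.2334]
tool_rot: [-2.153, -2.284, 0.003]
contact_force: [0.4, -0.1, -0.3]
opening: 0.0601
grip_force: 0.0
```

Run:
```python
from h import *
from scipy.spatial.transform import Rotation as Ro
o=get_obs(); print(o['t'],o['tool_pos'],Ro.from_rotvec(o['tool_rot']).as_matrix().round(4).tolist(),o['opening'])
im,W,c=pts('side'); cv2.imwrite('pics/side1.png',im); np.save('s1.npy',W)
print(cyl(W,.5643,.0112,.01,yr=.026))
# gripper tips: lowest dark points above the plate
g=cv2.cvtColor(im,cv2.COLOR_BGR2GRAY); m=(W[...,2]>.03)&(W[...,2]<.12)&(abs(W[...,0]-.567)<.08)&(abs(W[...,1]+.045)<.02)
P=W[m]; 
for s in (-1,1):
    q=P[(P[:,0]-.567)*s>0]
    if len(q): print(s,len(q),np.percentile(q,[1,50,99],axis=0).round(4).tolist())
```

```text
0.8167 [ 0.56638157 -0.04488233  0.233408  ] [[-0.059, 0.9983, -0.0033], [0.9983, 0.059, 0.0007], [0.0009, -0.0032, -1.0]] 0.060075293999630866
(array([0.56332722, 0.01130193]), np.float64(0.03388469624292058), np.float64(5.234934554255675), np.float64(0.09902196166377294), 2227)
-1 460 [[0.5035, -0.0567, 0.0678], [0.5254, -0.0391, 0.1074], [0.535, -0.0332, 0.1199]]
1 465 [[0.5932, -0.0537, 0.0661], [0.5986, -0.0349, 0.1005], [0.624, -0.028, 0.1199]]
```

View pics/side1.png

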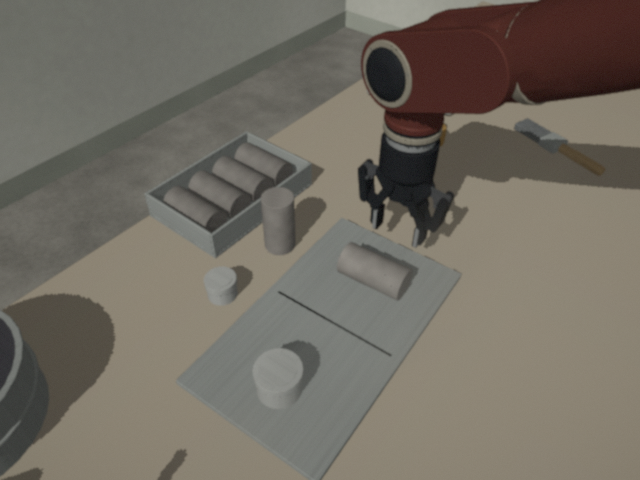

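The side view shows the fingers behind the cylinder, above the plate's edge at about (375,220)–(420,235), with nothing disturbed. The fingertips are 167 mm ahead of the TCP. Next I lower them and push part of the way.

arm_command([
  [[0, 0, 1.3, 0, 0, 0], [0, 0, 2.5, 0, 0, 0], [0, 0, 2.5, 0, 0, 0], [0.7, 0, 2.5, 0, 0, 0], [1.3, 0, 2.5, 0, 0, 0], [1.7, 0, 2.5, 0, 0, 0], [2.0, 0, 2.5, 0, 0, 0], [2.3, 0, 2.5, 0, 0, 0], [2.6, 0, 2.5, 0, 0, 0], [3.0, 0, 2.5, 0, 0, 0], [3.4, 0, 2.5, 0, 0, 0], [3.8, 0, 2.5, 0, 0, 0]],
])

```text
t: 1.87
tool_pos: [0.5647, -0.0067, 0.2097]
tool_rot: [-2.155, -2.286, -0.0]
contact_force: [-1.0, 0.1, -0.1]
opening: 0.06
grip_force: 0.2
```

arm_command([
  [[0.4, 0, 0, 0, 0, 0], [0.8, 0, 0, 0, 0, 0], [1.2, 0, 0, 0, 0, 0], [1.6, 0, 0, 0, 0, 0], [2.0, 0, 0, 0, 0, 0], [2.4, 0, 0, 0, 0, 0], [2.8, 0, 0, 0, 0, 0], [3.2, 0, 0, 0, 0, 0], [3.5, 0, 0, 0, 0, 0], [3.7, 0, 0, 0, 0, 0], [3.9, 0, 0, 0, 0, 0], [4.0, 0, 0, 0, 0, 0]],
])

```text
t: 2.87
tool_pos: [0.5623, 0.0331, 0.2096]
tool_rot: [-2.155, -2.286, 0.0]
contact_force: [-0.4, -0.2, -0.0]
opening: 0.0601
grip_force: 0.0
```

```bash
cat >> h.py <<'E'
def rel(tag,cy):
    L=np.array([.5677,.1085]); a=np.radians(3.38); n=np.array([-np.sin(a),np.cos(a)]); x=np.array([np.cos(a),np.sin(a)])
    o=get_obs(); p=o['tool_pos'][:2]-L; print('t',o['t'],'tcp along/normal mm',(p@x*1e3).round(1),(p@n*1e3).round(1),'z',o['tool_pos'][2],'f',np.round(o['contact_force'],1))
    for nm in ('side','scene'):
        im,W,c=pts(nm); cv2.imwrite(f'pics/{nm}{tag}.png',im)
        # keep grey cylinder, drop black fingers
        W[im.max(2)<70]=np.nan
        mid,z,d,ln,N=cyl(W,.565,cy,.01,yr=.032); q=mid-L
        print(nm,'along',(q@x*1e3).round(1),'normal',(q@n*1e3).round(1),'z',round(z,4),'yaw rel',round(d-3.38,2),'len',round(ln,4),N)
E
python3 - <<'E'
from h import *
rel('2',.067)
E
```

```text
t 2.8667 tcp along/normal mm -9.8 -74.9 z 0.2096240728208531 f [-0.4 -0.2 -0. ]
side along -12.0 normal -38.1 z 0.0341 yaw rel 2.02 len 0.099 2782
scene along -8.6 normal -37.2 z 0.0334 yaw rel 2.05 len 0.0954 958
```

View pics/side2.png

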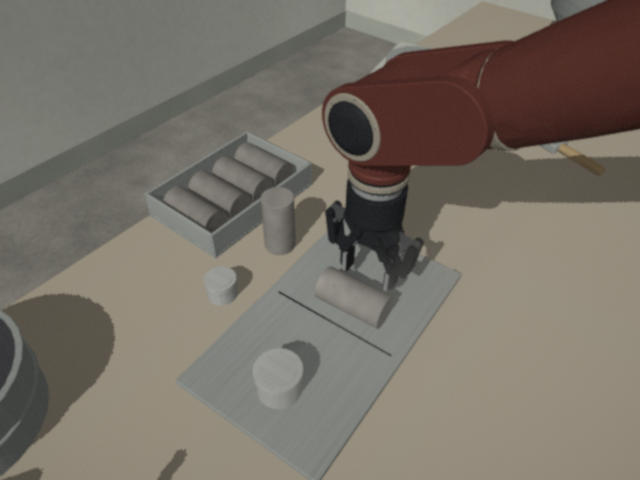

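The side view shows the cylinder at about (352,296), rolled to 38 mm short of the line. It keeps a 2° tilt to the line, and the tins and upright haven't moved. I keep rolling it, slower towards the end.

arm_command([
  [[0.4, 0, 0, 0, 0, 0], [0.8, 0, 0, 0, 0, 0], [1.2, 0, 0, 0, 0, 0], [1.6, 0, 0, 0, 0, 0], [2.0, 0, 0, 0, 0, 0], [2.3, 0, 0, 0, 0, 0], [2.6, 0, 0, 0, 0, 0], [2.9, 0, 0, 0, 0, 0], [3.1, 0, 0, 0, 0, 0], [3.3, 0, 0, 0, 0, 0], [3.4, 0, 0, 0, 0, 0], [3.5, 0, 0, 0, 0, 0]],
])

```text
t: 3.97
tool_pos: [0.5603, 0.0679, 0.2097]
tool_rot: [-2.155, -2.286, 0.0]
contact_force: [-0.3, -0.2, 0.3]
opening: 0.0596
grip_force: 0.0
```

arm_command([
  [[0, 0, 0, 0, 0, 0], [0, 0, 0, 0, 0, 0], [0, 0, 0, 0, 0, 0], [0, 0, 0, 0, 0, 0], [0, 0, 0, 0, 0, 0], [0, 0, 0, 0, 0, 0]],
])

```text
t: 4.47
tool_pos: [0.5603, 0.0678, 0.2097]
tool_rot: [-2.155, -2.286, 0.0]
contact_force: [-0.3, 0.7, 0.1]
opening: 0.06
grip_force: 0.0
```

Run:
```python
from h import *
rel('3',.103)
```

```text
t 4.4667 tcp along/normal mm -9.8 -40.2 z 0.20969379035451918 f [-0.3  0.7  0.1]
side along -13.0 normal -4.8 z 0.0341 yaw rel 1.85 len 0.0991 2973
scene along -8.2 normal -4.2 z 0.0331 yaw rel 1.67 len 0.0927 776
```

arm_command([
  [[0.1, 0, 0, 0, 0, 0], [0.2, 0, 0, 0, 0, 0], [0.3, 0, 0, 0, 0, 0], [0.38, 0, 0, 0, 0, 0], [0.44, 0, 0, 0, 0, 0], [0.44, 0, 0, 0, 0, 0], [0.44, 0, 0, 0, 0, 0], [0.44, 0, 0, 0, 0, 0], [0.44, 0, 0, 0, 0, 0]],
])

```text
t: 5.32
tool_pos: [0.56, 0.0722, 0.2097]
tool_rot: [-2.155, -2.286, 0.0]
contact_force: [-0.1, -0.5, 0.2]
opening: 0.0598
grip_force: 0.0
```

arm_command([
  [[-1, 0, 0, 0, 0, 0], [-3, 0, 0, 0, 0, 0], [-5, 0, 0, 0, 0, 0], [-7, 0, 0, 0, 0, 0], [-7, 0, 0, 0, 0, 0], [-7, 0, 0, 0, 0, 0]],
])

```text
t: 5.82
tool_pos: [0.5642, 0.0011, 0.2097]
tool_rot: [-2.157, -2.284, -0.0]
contact_force: [0.2, 0.1, 0.1]
opening: 0.0598
grip_force: 0.0
```

Run:
```python
from h import *
rel('4',.1085)
im,W,c=pts('wrist'); cv2.imwrite('pics/wrist4.png',im); mid,z,d,ln,N=cyl(W,.565,.1085,.01,yr=.032)
print('wrist',mid,z,d,ln)
```

```text
t 5.8167 tcp along/normal mm -9.8 -107.0 z 0.2097406846106386 f [0.2 0.1 0.1]
side along -13.1 normal -0.5 z 0.0339 yaw rel 1.86 len 0.0992 2848
scene along -11.9 normal -0.5 z 0.0334 yaw rel 1.77 len 0.1 1600
wrist [0.55603866 0.10682145] 0.03608002865294993 5.18979327090741 0.09817374807422628
```

View pics/wrist4.png

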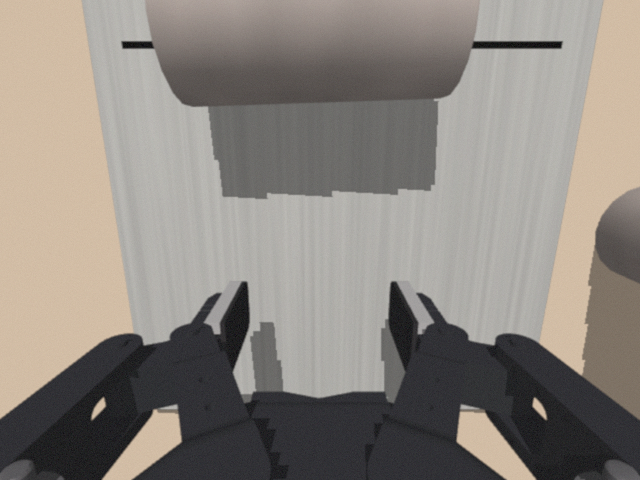

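View pics/side4.png

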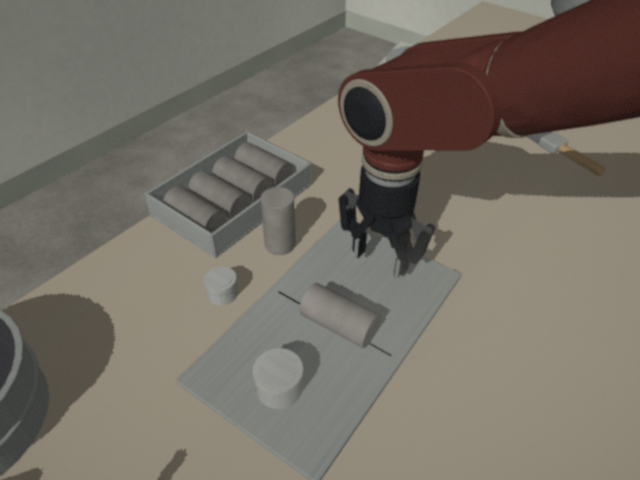

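The wrist view has the line showing from 123 to 150 on the left and 475 to 562 on the right. The side view shows the cylinder lying across its middle at (340,314). It is about 0.5–1 mm off the line and 1.8° off parallel. Next I raise the hand clear and check again.

arm_command([
  [[-1, 0, -3, 0, 0, 0], [-1, 0, -6, 0, 0, 0], [-1, 0, -9, 0, 0, 0], [-1, 0, -12, 0, 0, 0], [-1, 0, -15, 0, 0, 0], [-1, 0, -15, 0, 0, 0], [-1, 0, -15, 0, 0, 0], [-1, 0, -15, 0, 0, 0], [-1, 0, -15, 0, 0, 0]],
])

```text
t: 6.72
tool_pos: [0.5642, -0.0072, 0.3576]
tool_rot: [-2.152, -2.285, 0.003]
contact_force: [0.8, -0.2, -0.7]
opening: 0.0597
grip_force: 0.0
```

Run:
```python
from h import *
rel('5',.1085)
im,W,c=pts('wrist'); cv2.imwrite('pics/wrist5.png',im)
finish_job()
```

```text
t 6.7167 tcp along/normal mm -10.3 -115.3 z 0.35761027185606004 f [ 0.8 -0.2 -0.7]
side along -13.1 normal -0.4 z 0.0339 yaw rel 1.83 len 0.0992 2857
scene along -12.1 normal -0.6 z 0.0334 yaw rel 1.79 len 0.0996 1596
the job is handed in; nothing more can be done
```

I rolled the cylinder onto the line and handed the job in at about 7 s: it rests about 0.5 mm off the line by the last camera readings, about 1.8° off parallel and 12–13 mm off the line's middle lengthwise, with the line showing at both ends, the hand raised clear, and the tins and upright cylinder not touched.

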